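Empty the nut roaster and hold its start knob pressed

TASK

Tip the roaster's pan with its crank so that all five walnuts fall into the tray below, and then swing the pan back upright. Then fit the loose black knob onto the D-shaft on the control box, its beak on the side of the shaft's flat (where the tab on the disc below points), push it fully home and keep it pressed all the way in: finish with the gripper still on the knob, holding it pressed. Do not knock the cup, the jar or the carton about.

Things in the scene. Friction and masses are not known exactly. Their poses are not given: they have to be found in the camera images.
- pan (a joint): Tilting steel pan of the countertop nut roaster: round, 124 mm across the rim, 90 mm high, on a level axle between two grey posts. 0 = upright (its stop), grows to 2.15 rad as it tips forward over the tray, away from the robot; the nuts have run out by about 2 rad. A stiff hinge: it stays where it is left; 2 to 3 N at the crank handle moves it.
- pivot (a point): Point on the pan's axle, midway between the posts, 140 mm above the counter, fixed to the roaster. Its y axis is the axle, its x axis the direction in which the pan pours (within 0.15 rad of world x), z up. The crank handle stands 162 mm from here towards -y.
- crank_grip (a point): Middle of the pan's crank handle: a level black bar, 16 mm diameter, 66 mm free, parallel to the axle, at the roaster's right (-y). It goes with the pan on a circle of 75 mm radius about the axle: at pan = 0 it is 65 mm behind (-x of pivot) and 37.5 mm above the axle, at 1.05 rad right above it, at 2.1 rad 65 mm ahead and 37.5 mm above. Free to straddle or pinch from above all the way.
- tray (a point): Centre of the inner floor of the fixed aluminium cooling tray under and ahead of the pan, 12 mm above the counter, 35 mm ahead of the pivot; axes as pivot. The tray is 280 mm (x) by 170 mm (y) inside, its walls rise 45 mm above its floor.
- knob: Loose black knob standing bore down on the counter left or right of the roaster. Origin: centre of its underside, z up. Skirt 48 mm diameter, 18 mm high; on it a grip bar 42 mm long (x), 14 mm wide (y), top 43 mm above the underside. A beak sticks 9 mm out of the skirt at +x. Blind D-bore from below: 14 mm deep, 16 mm diameter, its flat at the +x (beak) side, 4.5 mm from the axis. 40 to 85 g.
- stem_seat (a point): Point on the axis of the upright steel D-shaft where the centre of the knob's underside comes when the knob is fully home. z up along the shaft; x points from the axis squarely out through the shaft's flat: the knob's x must point the same way. Shaft 14 mm diameter, flat 3.5 mm from the axis, tip 14 mm above this point, 2 mm chamfer. The point goes down with the shaft as it is pressed.
- boss: Fixed steel disc, 60 mm diameter, 6 mm high, around the D-shaft on top of the grey control box (roaster's left, +y; box top 70 mm above the counter). A dark tab, 8 mm wide, sticks 14 mm out of its rim on the side of the shaft's flat. Origin: centre of the disc's underside, x towards the tab. The shaft stands 21 mm out of it, 15 mm when fully pressed.
- stem (a joint): Push-in travel of the D-shaft: 0 = out, 0.006 m = fully in, at its stop. A spring pushes it out: 3 N to start, 9 N fully in. The shaft does not turn.
- tasting_cup: Small steel cup, 54 mm across, 45 mm high, a bystander, on the side of the roaster where the knob is not. Origin: centre of its underside.
- jar: Amber glass jar, 70 mm across, 100 mm high, a bystander. Origin: centre of its underside.
- carton: Closed cardboard carton, 60 x 80 x 50 mm, a bystander. Origin: centre of its underside.
- nut0: Walnut, 26 to 28 mm across, nearly round, 13 g, one of five loose in the pan at the start. Origin: its centre.
- nut1: Walnut, 26 to 28 mm across, nearly round, 13 g, one of five loose in the pan at the start. Origin: its centre.
- nut2: Walnut, 26 to 28 mm across, nearly round, 13 g, one of five loose in the pan at the start. Origin: its centre.
- nut3: Walnut, 26 to 28 mm across, nearly round, 13 g, one of five loose in the pan at the start. Origin: its centre.
- nut4: Walnut, 26 to 28 mm across, nearly round, 13 g, one of five loose in the pan at the start. Origin: its centre.
Mind the look-alikes: they are no part of the job. What is shaped like the knob but red or yellow is not meant.

How it is judged:
By the outcome, as a careful person would: the job done as asked, in the order asked, and still so for the second after the job is handed in, while the arm keeps its last pose, push and grip.
It also fails if it takes over 70 s, if anything falls off the work surface, if the arm or the gripper's body presses on something with over 40 N, if the wrist force passes 120 N, or if a joint passes its speed limit or range.

ROBOT

A 7-joint arm with a two-finger parallel gripper is mounted at the origin on the work surface. World frame = base frame: x ahead of the robot, y to its left, z up, the work surface at z = 0. Lengths are in m, angles in rad, forces in N, time in s.
With the tool pointing down it reaches from about 0.425 to 0.925 m from the base axis. Payload 6.8 kg.
Tool frame: the origin (TCP) lies midway between the tips of the shut fingers; the grasp point (between the pads) lies 19 mm behind it (grip_point_offset is the distance from the TCP to the grasp point, in m); y points along the fingers, x is the direction in which the jaws open and shut, and the axes are right-handed (so a half turn about y gives the same grasp; the last joint's range is limited). The gripper opens to 85 mm and grips with 20 to 120 N. Pads are 22 mm wide; open, the fingers measure 114 mm over their backs; the gripper's body (76 mm by 85 mm) begins 54 mm behind the grasp point. The pads swing forward as they close: fully open they stand 13 mm farther back than shut.
Start: joints at [1.008, 0.477, 0.022, 1.555, -0.011, 1.109, -0.083], TCP at [0.297, -0.606, 0.231] pointing down, gripper open.
Joint ranges: [-2.96, 2.96], [-0.34, 2.1], [-1.41, 1.46], [0.24, 2.44], [-1.37, 4.51], [0.17, 1.92], [-2.96, 2.96]. Speed limits (rad/s): [2.39, 2.39, 3.14, 3.14, 3.14, 3.14, 3.14].

INTERFACE

Orientations are given as a unit quaternion [w, x, y, z].
In Python, from station import get_obs, read_camera, hand_in, grip_point_offset gives the robot as it stands.
- The arm moves only by the tool play_rows, never from a script. Its argument "increments" is a list of rows, each a list of 2 entries, a list of its own where there are three numbers: the shift along the tool's x, y, z in m, then the turn, a rotation vector about the tool's x, y, z in degrees. In form: [[[tx, ty, tz], [ax, ay, az]], ...]. A call has 1 to 20 rows; each row shifts and turns the commanded pose from where the row before left it, along the tool's axes as they then stand; what a row does not reach is not made up. A row lasts 1/12 s, in which the tool goes at most 41.7 mm and 7.16 degrees, less where a joint would pass 70% of its speed; a pose out of reach is approached as far as the arm can. A call with a gripper value outside its range is refused whole. "gripper" is the finger opening in m, from 0 to 0.0854, set as the call begins (left out, the last holds). The fingers move at their own pace and stop on an object; "grip_force" is the grip in N (left out, the last holds). Time passes only in rows, so rows that do not move let the fingers close. It gives the time, the measured TCP pose, the force and the opening at its end, in the units of the state.
- get_obs(): the state, without advancing time (a new reading comes with each control period).
- read_camera(name): name is "scene" or "top"; returns a dict with "color" (384x512x3 uint8, red, green, blue), "range_z" (384x512 float32, m along the optical axis (not along the pixel's ray), 0 where there is no reading), "intrinsics" (3x3 intrinsics, pixels), "dist_coeffs" ([k1, k2, p1, p2, k3] as OpenCV has them; the pictures are not rectified), "R" (3x3) and "t" (3): a world point X has camera coordinates R X + t. Camera axes: x right, y down, z forward; pixel columns grow to the right and rows downward; lengths in m; the calibration is good to about 2 mm. A picture is of the moment at which its call begins.
- hand_in(): hands the job in, once; it reports no verdict.
The state is a dict: "t": time; "q": joint angles; "joint_vel": joint speeds; "joint_torque": joint torques, N m; "eef_pos": TCP position; "tool_rot": TCP orientation; "contact_force": force on the tool from outside, world axes, zero at the start; "torque": the same for the moment, N m; "gripper_width": opening from 0.0 (shut) to 1.0 (fully open).
Only numpy, scipy, OpenCV 4.12 (cv2) and the standard library are available. Lean on these libraries where they do the work, as an engineer would, in place of code of your own. Each camera call takes 0.05 s, during which the arm holds its last target. There are 200 camera calls.

## Working session

There is one attempt and no reset: what is moved stays moved. The work goes in short steps, Python scripts to look and compute and a tool call to move; the robot and the scene stay as the last step left them, time stands still between calls to the robot, and variables do not carry over. Pictures are saved under pics/ and viewed, about 8 in all and at most 12, crops included, and the job is handed in when it is done.

Besides the shell and the picture viewer there is one more tool, called after ">>>" by a JSON object that holds its "api" and its "payload". play_rows: Moves the arm, as the interface text tells. Its arguments: {"type":"object","properties":{"increments":{"type":"array","items":{"type":"array"}},"gripper":{"type":"number"},"grip_force":{"type":"number"}},"required":["increments"]}

```bash
mkdir -p pics; ls; cat > h.py <<'E'
import numpy as np, cv2
from station import get_obs, read_camera, hand_in, grip_point_offset
from scipy.spatial.transform import Rotation as Ro
def cloud(c):
    K=np.array(c["intrinsics"]);d=np.array(c["dist_coeffs"]);h,w=c["range_z"].shape
    u,v=np.meshgrid(np.arange(w),np.arange(h))
    p=cv2.undistortPoints(np.stack([u,v],-1).reshape(-1,1,2).astype(np.float64),K,d).reshape(h,w,2)
    z=c["range_z"][...,None]
    P=np.concatenate([p*z,z],-1)
    return (P-np.array(c["t"]))@np.array(c["R"])
def save(c,n,box=None,s=1):
    im=c["color"][...,::-1]
    if box: im=im[box[1]:box[3],box[0]:box[2]]
    cv2.imwrite("pics/"+n+".png",cv2.resize(im,None,fx=s,fy=s,interpolation=cv2.INTER_CUBIC))
E
python3 - <<'E'
from h import *
import pickle
cs={n:read_camera(n) for n in("scene","top")}
for n in cs: save(cs[n],n,None,1.5)
pickle.dump(cs,open("c0.pkl","wb"))
print(get_obs(),grip_point_offset)
for n in cs: print(n,-np.array(cs[n]["R"]).T@np.array(cs[n]["t"]),np.array(cs[n]["R"]).round(2).tolist())
E
```

```text
pics
{'t': 0.1, 'q': array([ 1.00788707,  0.4776662 ,  0.02235601,  1.55633652, -0.01148158,
        1.10929043, -0.0831011 ]), 'joint_vel': array([ 1.92359830e-03, -1.05963900e-03,  1.01497400e-03, -1.64368326e-03,
        4.39449473e-05,  8.63294993e-04, -4.99975004e-04]), 'joint_torque': array([ 3.96364398e-03, -5.97773123e+01,  1.61360130e+00, -2.81956404e+01,
        1.28644813e-02,  5.04653261e-03,  2.27077356e-05]), 'eef_pos': array([ 0.29627197, -0.60592614,  0.23046434]), 'tool_rot': array([ 0.60010778, -0.59960216,  0.37489279, -0.37390278]), 'contact_force': array([-1.29380047, -0.06933171, -0.10324432]), 'torque': array([ 0.02609643, -0.01626417,  0.00406776]), 'gripper_width': 0.9969060477614651} 0.0187
scene [ 1.32676605 -0.10114638  0.99477067] [[0.1, 1.0, 0.0], [0.73, -0.07, -0.68], [-0.68, 0.07, -0.73]]
top [ 0.34547629 -0.00664646  1.17851877] [[-0.08, -1.0, 0.0], [-0.97, 0.08, -0.21], [0.21, -0.02, -0.98]]
```

View pics/scene.png

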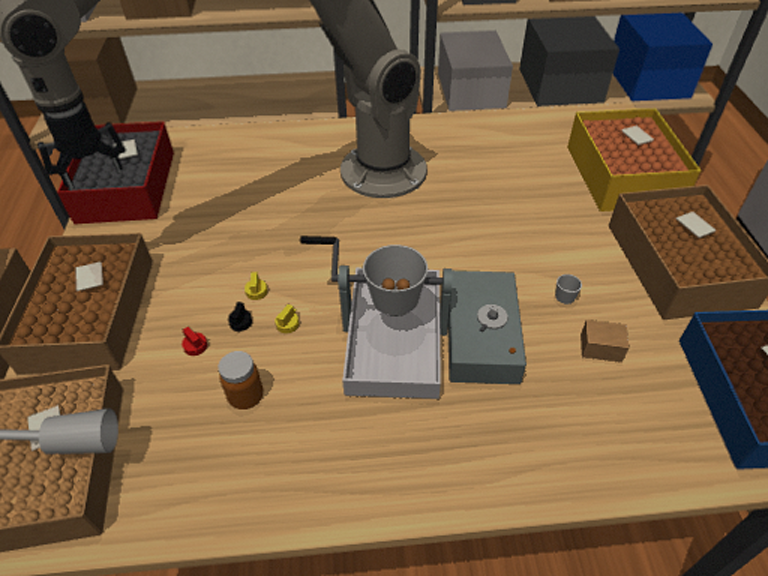

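View pics/top.png

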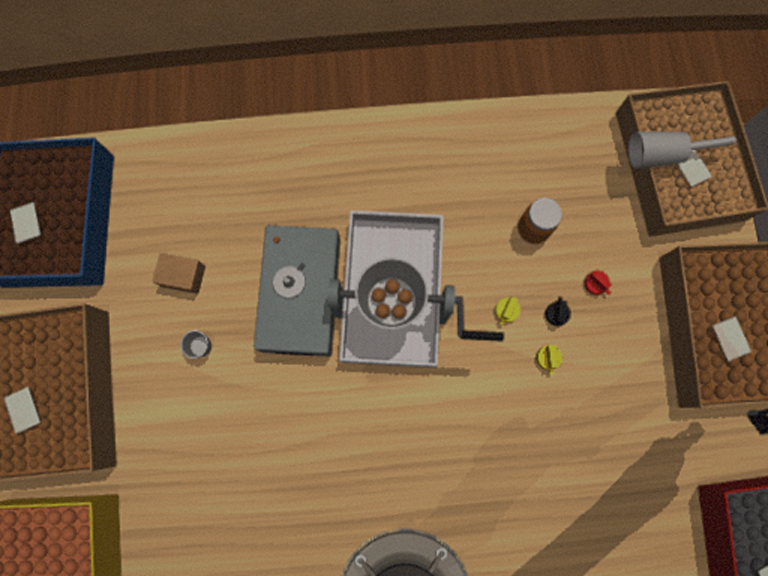

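Both views show the layout: the black knob at top (558,313) has two yellow look-alikes next to it. The crank handle is at (483,336), the disc with the D-shaft at (289,281) and the cup on the left at (196,345). Next I measure positions.

```bash
python3 - <<'E'
from h import *
import pickle
cs=pickle.load(open("c0.pkl","rb"))
for n in cs:
    c=cs[n];P=cloud(c);hsv=cv2.cvtColor(c["color"],cv2.COLOR_RGB2HSV);V=hsv[...,2];X,Y,Z=P[...,0],P[...,1],P[...,2]
    val=c["range_z"]>0
    def rep(nm,m):
        m&=val
        if m.sum()<5: print(n,nm,m.sum());return
        q=P[m];print(n,nm,m.sum(),"med",np.median(q,0).round(4),"min",q.min(0).round(4),"max",q.max(0).round(4))
        return q
    dark=(V<60)
    k=dark&(abs(X-.57)<.1)&(Y<-.2)&(Y>-.4)&(Z<.06)&(Z>-.01)
    nb,lab,st,ce=cv2.connectedComponentsWithStats((k&val).astype(np.uint8))
    for i in range(1,nb):
        if st[i,4]>15:
            q=rep("dark",lab==i)
            for lo,hi in((.012,.022),(.036,.05)):
                s=q[(q[:,2]>lo)&(q[:,2]<hi)]
                if len(s)>3:
                    w,vv=np.linalg.eigh(np.cov(s[:,:2].T)); print("   z",lo,len(s),s.mean(0).round(4),"bb",(.5*(s.min(0)+s.max(0))).round(4),"ang",np.degrees(np.arctan2(vv[1,1],vv[0,1])).round(1))
    h=dark&(Z>.14)&(Z<.21)&(Y<-.05)&(Y>-.35)&(X>.3)&(X<.65)
    q=rep("handle",h)
    # box
    r=rep("boxtop",(abs(Z-.07)<.006)&(Y>.02)&(Y<.35)&(X>.4)&(X<.8))
    r=rep("disc",(Z>.073)&(Z<.082)&(Y>.07)&(Y<.3)&(X>.4)&(X<.75)&(V>130))
    r=rep("shaft",(Z>.086)&(Z<.105)&(Y>.1)&(Y<.25)&(X>.4)&(X<.75))
    r=rep("rim",(Z>.16)&(Z<.24)&(Y>-.12)&(Y<.12)&(X>.4)&(X<.75)&(V>70))
    r=rep("tall",(Z>.15)&(Y>-.3)&(Y<.3)&(X>.4)&(X<.75))
t=cs["top"]; save(t,"disc_t",(168,162,218,212),8);
a=t["color"][162:212,168:218,::-1];b=t["color"][180:230,345:395,::-1]
s=cs["scene"]["color"]
im=np.vstack([np.hstack([a,b]),np.hstack([s[186:236,303:353,::-1],s[186:236,135:185,::-1]])])
cv2.imwrite("pics/crops.png",cv2.resize(im,None,fx=6,fy=6,interpolation=cv2.INTER_CUBIC))
E
```

```text
scene dark 199 med [ 0.5072 -0.3405  0.0211] min [ 0.4765 -0.3642  0.    ] max [ 0.5272 -0.321   0.0468]
   z 0.012 84 [ 0.5053 -0.3394  0.0185] bb [ 0.5018 -0.3426  0.0173] ang 139.6
   z 0.036 53 [ 0.4998 -0.3442  0.0426] bb [ 0.4992 -0.345   0.0414] ang 164.1
scene handle 173 med [ 0.456  -0.1457  0.18  ] min [ 0.4444 -0.1991  0.1402] max [ 0.5559 -0.0769  0.1885]
scene boxtop 2719 med [0.5997 0.1489 0.0711] min [0.4511 0.0683 0.064 ] max [0.7079 0.2373 0.076 ]
scene disc 171 med [0.5924 0.1645 0.077 ] min [0.5619 0.1378 0.0731] max [0.618  0.1934 0.0811]
scene shaft 21 med [0.5907 0.166  0.0946] min [0.5874 0.1589 0.0865] max [0.5955 0.1736 0.1015]
scene rim 432 med [ 0.5142 -0.0172  0.1714] min [ 0.4691 -0.1184  0.1601] max [0.5966 0.0858 0.1814]
scene tall 982 med [ 0.5053 -0.0405  0.1664] min [ 0.4387 -0.1991  0.1501] max [0.5966 0.0858 0.1885]
top dark 76 med [ 0.649  -0.3029  0.04  ] min [ 0.6411 -0.3327  0.0175] max [ 0.6691 -0.2884  0.0595]
   z 0.012 5 [ 0.6527 -0.3013  0.0197] bb [ 0.6539 -0.3016  0.0197] ang 47.5
   z 0.036 25 [ 0.6511 -0.3063  0.0421] bb [ 0.6554 -0.31
[... 170 characters left out ...]
.5006 -0.3439  0.0169] ang 53.0
   z 0.036 73 [ 0.4968 -0.3443  0.0425] bb [ 0.4986 -0.3444  0.0424] ang 167.6
top handle 230 med [ 0.4551 -0.1415  0.1816] min [ 0.4412 -0.1967  0.1401] max [ 0.5839 -0.0524  0.1886]
top boxtop 3882 med [0.5731 0.152  0.0696] min [0.455  0.0685 0.064 ] max [0.7043 0.2381 0.076 ]
top disc 248 med [0.5931 0.1651 0.0758] min [0.5643 0.1273 0.073 ] max [0.6957 0.1949 0.0803]
top shaft 19 med [0.591  0.1661 0.095 ] min [0.5857 0.16   0.0865] max [0.5983 0.1716 0.0991]
top rim 439 med [ 0.5454 -0.017   0.1721] min [ 0.4762 -0.1198  0.1601] max [0.5992 0.0851 0.1795]
top tall 1014 med [ 0.5281 -0.0662  0.1687] min [ 0.439  -0.1993  0.1502] max [0.5992 0.0865 0.1886]
```

View pics/crops.png

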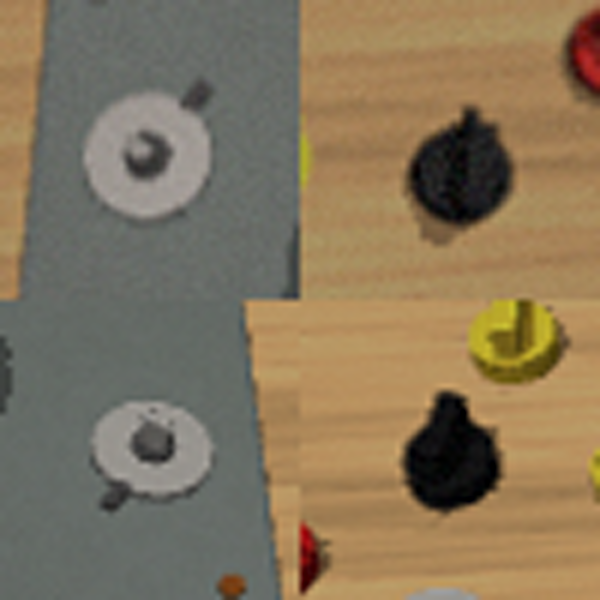

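```bash
python3 - <<'E'
from h import *
import pickle
cs=pickle.load(open("c0.pkl","rb"))
def ray(c,uv,z):
    p=cv2.undistortPoints(np.array(uv,float).reshape(-1,1,2),np.array(c["intrinsics"]),np.array(c["dist_coeffs"])).reshape(-1,2)
    R=np.array(c["R"]);C=-R.T@np.array(c["t"]);d=np.c_[p,np.ones(len(p))]@R
    return C+d*((z-C[2])/d[:,2])[:,None]
for n in cs:
    c=cs[n];P=cloud(c);hsv=cv2.cvtColor(c["color"],cv2.COLOR_RGB2HSV);V=hsv[...,2]
    X,Y,Z=P[...,0],P[...,1],P[...,2]
    # handle
    m=(V<60)&(Z>.165)&(Z<.195)&(Y<-.136)&(Y>-.21)&(abs(X-.455)<.03)
    q=P[m];f=np.polyfit(q[:,1],q[:,0],1);print(n,"handle yaw",np.degrees(-np.arctan(f[0])),q.mean(0).round(4),q.min(0).round(4),q.max(0).round(4))
    # posts
    for s in(-1,1):
        m=(Z>.13)&(Z<.185)&(abs(Y+.017-s*.085)<.03)&(abs(X-.53)<.05)&(V<140)
        q=P[m];print(n,"post",s,m.sum(),q.mean(0).round(4),q.min(0).round(4),q.max(0).round(4))
    # pan rim circle: highest pts
    m=(Z>.168)&(abs(Y+.017)<.075)&(abs(X-.53)<.08)&(V>60);q=P[m]
    A=np.c_[2*q[:,:2],np.ones(len(q))];s=np.linalg.lstsq(A,(q[:,:2]**2).sum(1),rcond=None)[0]
    print(n,"rim",s[:2].round(4),np.sqrt(s[2]+s[0]**2+s[1]**2).round(4),np.median(q[:,2]))
    # box edges: minAreaRect
    m=(abs(Z-.07)<.004)&(Y>.06)&(Y<.25)&(X>.44)&(X<.72)
    print(n,"box",cv2.minAreaRect((P[m][:,:2]*1000).astype(np.float32)))
    # tray rim
    # disc
    m=(abs(Z-.076)<.006)&(np.hypot(X-.592,Y-.165)<.04)&(V>135)
    (a,b),(w,h),g=cv2.minAreaRect((P[m][:,:2]*1000).astype(np.float32));print(n,"disc",a,b,w,h)
    m=(abs(Z-.074)<.01)&(np.hypot(X-.592,Y-.165)>.031)&(np.hypot(X-.592,Y-.165)<.047)&(V<75)
    q=P[m];print(n,"tab",len(q),q.mean(0).round(4),np.degrees(np.arctan2(q[:,1].mean()-.165,q[:,0].mean()-.592)))
    # knob silhouette
    m=(V<70)&(abs(X-.50)<.06)&(abs(Y+.343)<.05)&(Z>-.005)&(Z<.06)
    m2=m&(Z<.0215)&(Z>.003);q=P[m2]
    top=m&(Z>.038);t=P[top]
    bc=cv2.minAreaRect((t[:,:2]*1000).astype(np.float32));print(n,"bar",bc,t[:,2].mean())
    cx,cy=.499,-.3445
    r=np.hypot(q[:,0]-cx,q[:,1]-cy);o=q[r>.0255];print("beak",len(o),np.c_[o,np.degrees(np.arctan2(o[:,1]-cy,o[:,0]-cx))].round(3).tolist()[:20])
T=cs["top"];S=cs["scene"]
print("tab rays top",ray(T,[[168+33,162+15.8],[168+24.5,162+25.8]],.076).round(4))
print("tab rays sc",ray(S,[[303+115/6,186+(497-300)/6],[303+152/6,186+(448-300)/6]],.076).round(4))
print("beak top",ray(T,[[345+170/6,180+112/6]],.012),"scene lo",ray(S,[[135+150/6,186+100/6]],.043))
E
```

```text
scene handle yaw -8.12502161813318 [ 0.4528 -0.1665  0.1825] [ 0.4444 -0.1991  0.1729] [ 0.4612 -0.1369  0.1885]
scene post -1 217 [ 0.5288 -0.1069  0.1537] [ 0.4803 -0.1319  0.1303] [ 0.5659 -0.072   0.1771]
scene post 1 155 [0.5558 0.0674 0.1514] [0.5301 0.0385 0.1309] [0.5753 0.0858 0.1686]
scene rim [ 0.5353 -0.0211] 0.059 0.17423485378075493
scene box ((578.338134765625, 146.2005157470703), (156.2060089111328, 243.7716064453125), 82.13711547851562)
scene disc 588.528564453125 166.27027893066406 55.1833610534668 56.782073974609375
scene tab 8 [0.6216 0.1398 0.0774] -40.435644222948824
scene bar ((497.48968505859375, -344.19219970703125), (13.105387687683105, 42.21302795410156), 73.52307891845703) 0.043067959860271
beak 5 [[0.472, -0.327, 0.004, 148.104], [0.525, -0.355, 0.018, -21.922], [0.527, -0.352, 0.02, -14.037], [0.527, -0.349, 0.019, -8.419], [0.525, -0.353, 0.012, -18.352]]
top handle yaw -8.328212540328922 [ 0.4498 -0.1663  0.1836] [ 0.4412 -0.1967  0.1764] [ 0.4589 -0.1366  0.1886]
top post -1 273 [ 0.5249 -0.1044  0.1553] [ 0.4813 -0.132   0.1305] [ 0.5628 -0.0721  0.1774]
top post 1 196 [0.5475 0.0695 0.1537] [0.5257 0.0384 0.1306] [0.5722 0.0883 0.1765]
top rim [ 0.5371 -0.022 ] 0.059 0.17377797447038984
top box ((580.5957641601562, 144.68832397460938), (158.67388916015625, 240.7620086669922), 81.9804916381836)
top disc 592.251708984375 166.107177734375 56.54146957397461 55.02231979370117
top tab 10 [0.6184 0.1408 0.0736] -42.4598571655326
top bar ((497.7139587402344, -345.5408020019531), (15.455280303955078, 40.69284439086914), 72.99445343017578) 0.04279786233681342
beak 3 [[0.529, -0.353, 0.015, -15.056], [0.526, -0.349, 0.015, -9.882], [0.525, -0.351, 0.019, -13.757]]
tab rays top [[0.6175 0.1397 0.076 ]
 [0.5909 0.165  0.076 ]]
tab rays sc [[0.6198 0.1433 0.076 ]
 [0.5913 0.1676 0.076 ]]
beak top [[ 0.52748898 -0.35426231  0.012     ]] scene lo [[ 0.48179794 -0.33840857  0.043     ]]
```

```bash
cat >> h.py <<'E'
def pose():
    o=get_obs();return np.array(o["eef_pos"]),Ro.from_quat(np.array(o["tool_rot"])[[1,2,3,0]]),o
def down(yaw):  # tool z down, tool x at world yaw
    c,s=np.cos(np.radians(yaw)),np.sin(np.radians(yaw))
    return Ro.from_matrix(np.array([[c,s,0],[s,-c,0],[0,0,-1]]))
def to(target,yaw,p=None):
    p0,R,o=pose()
    print("t",o["t"].round(2) if hasattr(o["t"],"round") else o["t"],"p",p0.round(4),"toolx yaw",np.degrees(np.arctan2(*R.as_matrix()[[1,0],0])).round(2),"F",np.round(o["contact_force"],1),"w",round(o["gripper_width"],3),"q",o["q"].round(2))
    rel=R.inv()*down(yaw)
    print("rot deg (tool)",np.degrees(rel.as_rotvec()).round(2),"| shift before rot",R.inv().apply(np.array(target)-p0).round(4),"| shift after rot",down(yaw).inv().apply(np.array(target)-p0).round(4))
E
python3 - <<'E'
from h import *
to([.451,-.1665,.26],-8.2)
to([.451,-.1665,.26],171.8)
E
```

```text
t 0.1 p [ 0.2963 -0.6059  0.2305] toolx yaw -63.94 F [-1.3 -0.1 -0.1] w 0.997 q [ 1.01  0.48  0.02  1.56 -0.01  1.11 -0.08]
rot deg (tool) [-82.22 -43.4  -43.53] | shift before rot [-0.3268 -0.0291  0.332 ] | shift after rot [ 0.0905 -0.457  -0.0295]
t 0.1 p [ 0.2963 -0.6059  0.2305] toolx yaw -63.94 F [-1.3 -0.1 -0.1] w 0.997 q [ 1.01  0.48  0.02  1.56 -0.01  1.11 -0.08]
rot deg (tool) [-49.43  93.66  93.59] | shift before rot [-0.3268 -0.0291  0.332 ] | shift after rot [-0.0905  0.457  -0.0295]
```

```bash
cat >> h.py <<'E'
def down(yaw):  # tool y down (along fingers), tool x (jaws) at world yaw
    c,s=np.cos(np.radians(yaw)),np.sin(np.radians(yaw))
    return Ro.from_matrix(np.array([[c,0,-s],[s,0,c],[0,-1,0]]))
E
python3 - <<'E'
from h import *
print(pose()[1].as_matrix().round(3))
to([.451,-.1665,.26],-8.2)
to([.451,-.1665,.26],171.8)
E
```

```text
[[ 0.439 -0.001  0.898]
 [-0.898  0.001  0.439]
 [-0.002 -1.    -0.   ]]
t 0.1 p [ 0.2963 -0.6059  0.2305] toolx yaw -63.94 F [-1.3 -0.1 -0.1] w 0.997 q [ 1.01  0.48  0.02  1.56 -0.01  1.11 -0.08]
rot deg (tool) [-4.000e-02 -5.574e+01 -9.000e-02] | shift before rot [-0.3268 -0.0291  0.332 ] | shift after rot [ 0.0905 -0.0295  0.457 ]
t 0.1 p [ 0.2963 -0.6059  0.2305] toolx yaw -63.94 F [-1.3 -0.1 -0.1] w 0.997 q [ 1.01  0.48  0.02  1.56 -0.01  1.11 -0.08]
rot deg (tool) [ 1.0000e-01  1.2426e+02 -4.0000e-02] | shift before rot [-0.3268 -0.0291  0.332 ] | shift after rot [-0.0905 -0.0295 -0.457 ]
```

>>> {"api": "play_rows", "payload": {"increments": [[[0, 0, 0], [0, -5.574, 0]], [[0, 0, 0], [0, -5.574, 0]], [[0, 0, 0], [0, -5.574, 0]], [[0, 0, 0], [0, -5.574, 0]], [[0, 0, 0], [0, -5.574, 0]], [[0, 0, 0], [0, -5.574, 0]], [[0, 0, 0], [0, -5.574, 0]], [[0, 0, 0], [0, -5.574, 0]], [[0, 0, 0], [0, -5.574, 0]], [[0, 0, 0], [0, -5.574, 0]]], "gripper": 0.06}}

```text
t: 0.93
eef_pos: [0.2963, -0.6061, 0.2307]
tool_rot: [0.706, -0.705, 0.049, -0.049]
contact_force: [0.1, -0.2, 0.1]
gripper_width: 0.705
```

>>> {"api": "play_rows", "payload": {"increments": [[[0.005, -0.0018, 0.026], [0, 0, 0]], [[0.005, -0.0018, 0.026], [0, 0, 0]], [[0.005, -0.0018, 0.026], [0, 0, 0]], [[0.005, -0.0018, 0.026], [0, 0, 0]], [[0.005, -0.0018, 0.026], [0, 0, 0]], [[0.005, -0.0018, 0.026], [0, 0, 0]], [[0.005, -0.0018, 0.026], [0, 0, 0]], [[0.005, -0.0018, 0.026], [0, 0, 0]], [[0.005, -0.0018, 0.026], [0, 0, 0]], [[0.005, -0.0018, 0.026], [0, 0, 0]], [[0.005, -0.0018, 0.026], [0, 0, 0]], [[0.005, -0.0018, 0.026], [0, 0, 0]], [[0.005, -0.0018, 0.026], [0, 0, 0]], [[0.005, -0.0018, 0.026], [0, 0, 0]], [[0.005, -0.0018, 0.026], [0, 0, 0]], [[0.005, -0.0018, 0.026], [0, 0, 0]], [[0.005, -0.0018, 0.026], [0, 0, 0]], [[0, 0, 0], [0, 0, 0]], [[0, 0, 0], [0, 0, 0]]]}}

```text
t: 2.52
eef_pos: [0.444, -0.1796, 0.2619]
tool_rot: [0.705, -0.705, 0.049, -0.049]
contact_force: [0.3, -0.8, 0.1]
gripper_width: 0.7
```

```bash
python3 - <<'E'
from h import *
to([.451,-.1665,.1605],-8.2)
E
```

```text
t 2.5167 p [ 0.444  -0.1796  0.2619] toolx yaw -8.0 F [ 0.3 -0.8  0.1] w 0.7 q [ 0.66  0.15 -0.44  1.95  0.07  1.06  0.04]
rot deg (tool) [-0.    0.2  -0.01] | shift before rot [0.0051 0.1014 0.014 ] | shift after rot [0.005  0.1014 0.014 ]
```

>>> {"api": "play_rows", "payload": {"increments": [[[0.0025, 0, 0.0065], [0, 0, 0]], [[0.0025, 0, 0.006], [0, 0, 0]], [[0, 0.0145, 0], [0, 0, 0]], [[0, 0.0145, 0], [0, 0, 0]], [[0, 0.0145, 0], [0, 0, 0]], [[0, 0.0145, 0], [0, 0, 0]], [[0, 0.0145, 0], [0, 0, 0]], [[0, 0.0145, 0], [0, 0, 0]], [[0, 0.0145, 0], [0, 0, 0]], [[0, 0, 0], [0, 0, 0]]]}}

```text
t: 3.35
eef_pos: [0.4486, -0.1694, 0.1578]
tool_rot: [0.706, -0.705, 0.053, -0.049]
contact_force: [-0.7, 0.1, -0.8]
gripper_width: 0.701
```

>>> {"api": "play_rows", "payload": {"increments": [[[0, 0, 0], [0, 0, 0]], [[0, 0, 0], [0, 0, 0]], [[0, 0, 0], [0, 0, 0]], [[0, 0, 0], [0, 0, 0]], [[0, 0, 0], [0, 0, 0]], [[0, 0, 0], [0, 0, 0]]], "gripper": 0.0, "grip_force": 20}}

```text
t: 3.85
eef_pos: [0.449, -0.1694, 0.1612]
tool_rot: [-0.705, 0.706, -0.052, 0.05]
contact_force: [-6.3, 0.9, 6.6]
gripper_width: 0.178
```

```bash
python3 - <<'E'
from h import *
p,R,o=pose();to([.451,-.1665,.1605],-8.2)
# arc in tool frame (x=pour, -y=up)
n=26;a=np.linspace(0,2.08,n+1)
th=np.arctan2(37.5,-65)-a
c=75*np.c_[np.cos(th),-np.sin(th)];print(np.diff(c,axis=0).round(1).tolist())
c=read_camera("scene");save(c,"grip",(150,100,350,250),4)
E
```

```text
t 3.85 p [ 0.449  -0.1694  0.1612] toolx yaw -8.23 F [-6.3  0.9  6.6] w 0.178 q [ 0.61  0.28 -0.44  2.05  0.16  0.84 -0.07]
rot deg (tool) [ 0.05 -0.03 -0.15] | shift before rot [0.0015 0.0006 0.0032] | shift after rot [0.0015 0.0007 0.0032]
[[3.2, -5.1], [3.6, -4.8], [4.0, -4.5], [4.3, -4.2], [4.6, -3.8], [4.9, -3.4], [5.2, -3.0], [5.4, -2.6], [5.6, -2.2], [5.8, -1.7], [5.9, -1.2], [5.9, -0.8], [6.0, -0.3], [6.0, 0.2], [6.0, 0.7], [5.9, 1.1], [5.8, 1.6], [5.6, 2.1], [5.4, 2.5], [5.2, 2.9], [5.0, 3.3], [4.7, 3.7], [4.4, 4.1], [4.0, 4.4], [3.7, 4.7], [3.3, 5.0]]
```

View pics/grip.png

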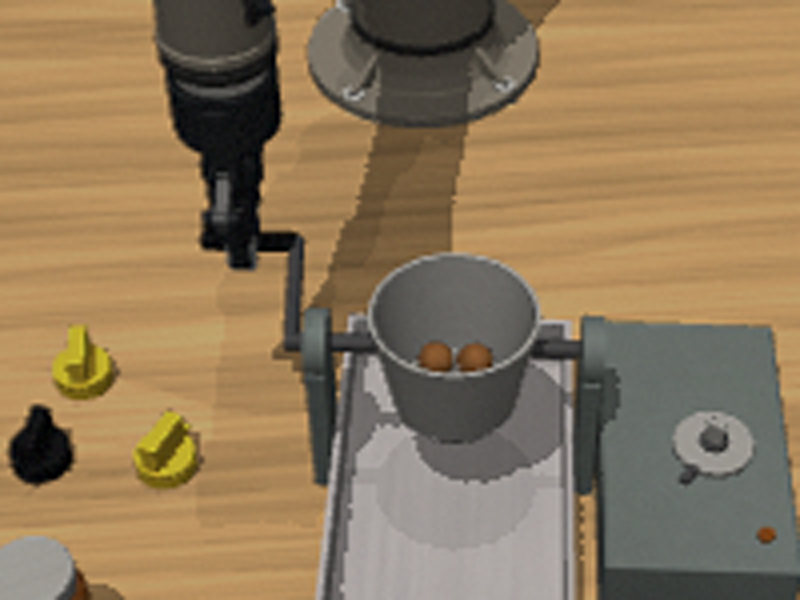

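```bash
python3 - <<'E'
import numpy as np
n=40;a=np.linspace(0,2.09,n+1)
th=np.arctan2(37.5,-65)-a
c=.075*np.c_[np.cos(th),-np.sin(th)];d=np.diff(c,axis=0).round(4)
for k in(0,20):print("["+", ".join(f"[[{x:g}, {y:g}, 0], [0, 0, 0]]" for x,y in d[k:k+20])+"]")
E
```

```text
[[[0.002, -0.0033, 0], [0, 0, 0]], [[0.0022, -0.0032, 0], [0, 0, 0]], [[0.0024, -0.0031, 0], [0, 0, 0]], [[0.0025, -0.003, 0], [0, 0, 0]], [[0.0027, -0.0028, 0], [0, 0, 0]], [[0.0028, -0.0027, 0], [0, 0, 0]], [[0.003, -0.0025, 0], [0, 0, 0]], [[0.0031, -0.0024, 0], [0, 0, 0]], [[0.0032, -0.0022, 0], [0, 0, 0]], [[0.0033, -0.0021, 0], [0, 0, 0]], [[0.0034, -0.0019, 0], [0, 0, 0]], [[0.0035, -0.0017, 0], [0, 0, 0]], [[0.0036, -0.0015, 0], [0, 0, 0]], [[0.0037, -0.0013, 0], [0, 0, 0]], [[0.0038, -0.0011, 0], [0, 0, 0]], [[0.0038, -0.0009, 0], [0, 0, 0]], [[0.0039, -0.0007, 0], [0, 0, 0]], [[0.0039, -0.0005, 0], [0, 0, 0]], [[0.0039, -0.0003, 0], [0, 0, 0]], [[0.0039, -0.0001, 0], [0, 0, 0]]]
[[[0.0039, 0.0001, 0], [0, 0, 0]], [[0.0039, 0.0003, 0], [0, 0, 0]], [[0.0039, 0.0005, 0], [0, 0, 0]], [[0.0039, 0.0007, 0], [0, 0, 0]], [[0.0038, 0.0009, 0], [0, 0, 0]], [[0.0038, 0.0011, 0], [0, 0, 0]], [[0.0037, 0.0013, 0], [0, 0, 0]], [[0.0036, 0.0015, 0], [0, 0, 0]], [[0.0035, 0.0017, 0], [0, 0, 0]], [[0.0035, 0.0019, 0], [0, 0, 0]], [[0.0033, 0.002, 0], [0, 0, 0]], [[0.0032, 0.0022, 0], [0, 0, 0]], [[0.0031, 0.0024, 0], [0, 0, 0]], [[0.003, 0.0025, 0], [0, 0, 0]], [[0.0029, 0.0027, 0], [0, 0, 0]], [[0.0027, 0.0028, 0], [0, 0, 0]], [[0.0026, 0.003, 0], [0, 0, 0]], [[0.0024, 0.0031, 0], [0, 0, 0]], [[0.0022, 0.0032, 0], [0, 0, 0]], [[0.0021, 0.0033, 0], [0, 0, 0]]]
```

>>> {"api": "play_rows", "payload": {"increments": [[[0.002, -0.0033, 0], [0, 0, 0]], [[0.0022, -0.0032, 0], [0, 0, 0]], [[0.0024, -0.0031, 0], [0, 0, 0]], [[0.0025, -0.003, 0], [0, 0, 0]], [[0.0027, -0.0028, 0], [0, 0, 0]], [[0.0028, -0.0027, 0], [0, 0, 0]], [[0.003, -0.0025, 0], [0, 0, 0]], [[0.0031, -0.0024, 0], [0, 0, 0]], [[0.0032, -0.0022, 0], [0, 0, 0]], [[0.0033, -0.0021, 0], [0, 0, 0]], [[0.0034, -0.0019, 0], [0, 0, 0]], [[0.0035, -0.0017, 0], [0, 0, 0]], [[0.0036, -0.0015, 0], [0, 0, 0]], [[0.0037, -0.0013, 0], [0, 0, 0]], [[0.0038, -0.0011, 0], [0, 0, 0]], [[0.0038, -0.0009, 0], [0, 0, 0]], [[0.0039, -0.0007, 0], [0, 0, 0]], [[0.0039, -0.0005, 0], [0, 0, 0]], [[0.0039, -0.0003, 0], [0, 0, 0]], [[0.0039, -0.0001, 0], [0, 0, 0]]]}}

```text
t: 5.57
eef_pos: [0.5131, -0.1786, 0.1984]
tool_rot: [-0.705, 0.705, -0.052, 0.05]
contact_force: [-7.5, 0.7, 10.4]
gripper_width: 0.174
```

>>> {"api": "play_rows", "payload": {"increments": [[[0.0039, 0.0001, 0], [0, 0, 0]], [[0.0039, 0.0003, 0], [0, 0, 0]], [[0.0039, 0.0005, 0], [0, 0, 0]], [[0.0039, 0.0007, 0], [0, 0, 0]], [[0.0038, 0.0009, 0], [0, 0, 0]], [[0.0038, 0.0011, 0], [0, 0, 0]], [[0.0037, 0.0013, 0], [0, 0, 0]], [[0.0036, 0.0015, 0], [0, 0, 0]], [[0.0035, 0.0017, 0], [0, 0, 0]], [[0.0035, 0.0019, 0], [0, 0, 0]], [[0.0033, 0.002, 0], [0, 0, 0]], [[0.0032, 0.0022, 0], [0, 0, 0]], [[0.0031, 0.0024, 0], [0, 0, 0]], [[0.003, 0.0025, 0], [0, 0, 0]], [[0.0029, 0.0027, 0], [0, 0, 0]], [[0.0027, 0.0028, 0], [0, 0, 0]], [[0.0026, 0.003, 0], [0, 0, 0]], [[0.0024, 0.0031, 0], [0, 0, 0]], [[0.0022, 0.0032, 0], [0, 0, 0]], [[0.0021, 0.0033, 0], [0, 0, 0]]]}}

```text
t: 7.23
eef_pos: [0.5788, -0.1879, 0.1603]
tool_rot: [0.705, -0.705, 0.051, -0.05]
contact_force: [-5.8, 1.9, 3.5]
gripper_width: 0.176
```

>>> {"api": "play_rows", "payload": {"increments": [[[0, 0, 0], [0, 0, 0]], [[0, 0, 0], [0, 0, 0]], [[0, 0, 0], [0, 0, 0]], [[0, 0, 0], [0, 0, 0]], [[0, 0, 0], [0, 0, 0]], [[0, 0, 0], [0, 0, 0]]]}}

```text
t: 7.73
eef_pos: [0.5787, -0.1878, 0.1604]
tool_rot: [0.705, -0.705, 0.051, -0.051]
contact_force: [-2.3, -0.2, -1.8]
gripper_width: 0.176
```

```bash
python3 - <<'E'
from h import *
to([.451,-.1665,.1605],-8.2)
c=read_camera("scene");save(c,"tip",(130,100,370,280),3.3)
E
```

```text
t 7.7333 p [ 0.5787 -0.1878  0.1604] toolx yaw -8.2 F [-2.3 -0.2 -1.8] w 0.176 q [ 0.52  0.47 -0.4   1.77  0.22  0.95 -0.12]
rot deg (tool) [-0. -0. -0.] | shift before rot [-1.294e-01 -1.000e-04  2.900e-03] | shift after rot [-1.294e-01 -1.000e-04  2.900e-03]
```

View pics/tip.png

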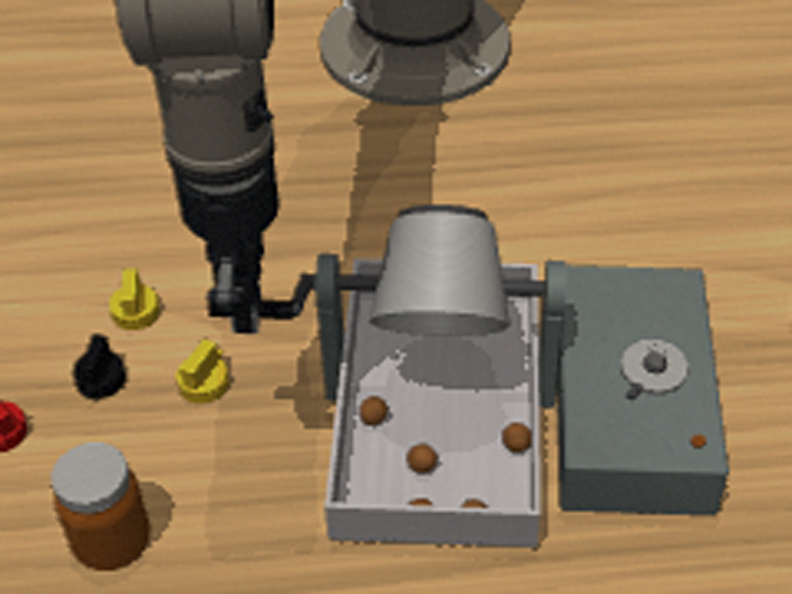

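The pan is inverted and five nuts show in the tray, two of them half hidden behind the front wall at (420,503) and (472,505). Next I swing it back.

>>> {"api": "play_rows", "payload": {"increments": [[[-0.0021, -0.0033, 0], [0, 0, 0]], [[-0.0022, -0.0032, 0], [0, 0, 0]], [[-0.0024, -0.0031, 0], [0, 0, 0]], [[-0.0026, -0.003, 0], [0, 0, 0]], [[-0.0027, -0.0028, 0], [0, 0, 0]], [[-0.0029, -0.0027, 0], [0, 0, 0]], [[-0.003, -0.0025, 0], [0, 0, 0]], [[-0.0031, -0.0024, 0], [0, 0, 0]], [[-0.0032, -0.0022, 0], [0, 0, 0]], [[-0.0033, -0.002, 0], [0, 0, 0]], [[-0.0035, -0.0019, 0], [0, 0, 0]], [[-0.0035, -0.0017, 0], [0, 0, 0]], [[-0.0036, -0.0015, 0], [0, 0, 0]], [[-0.0037, -0.0013, 0], [0, 0, 0]], [[-0.0038, -0.0011, 0], [0, 0, 0]], [[-0.0038, -0.0009, 0], [0, 0, 0]], [[-0.0039, -0.0007, 0], [0, 0, 0]], [[-0.0039, -0.0005, 0], [0, 0, 0]], [[-0.0039, -0.0003, 0], [0, 0, 0]], [[-0.0039, -0.0001, 0], [0, 0, 0]]]}}

```text
t: 9.45
eef_pos: [0.5174, -0.1793, 0.201]
tool_rot: [-0.705, 0.706, -0.048, 0.054]
contact_force: [4.0, -0.6, 5.9]
gripper_width: 0.177
```

>>> {"api": "play_rows", "payload": {"increments": [[[-0.0039, 0.0001, 0], [0, 0, 0]], [[-0.0039, 0.0003, 0], [0, 0, 0]], [[-0.0039, 0.0005, 0], [0, 0, 0]], [[-0.0039, 0.0007, 0], [0, 0, 0]], [[-0.0038, 0.0009, 0], [0, 0, 0]], [[-0.0038, 0.0011, 0], [0, 0, 0]], [[-0.0037, 0.0013, 0], [0, 0, 0]], [[-0.0036, 0.0015, 0], [0, 0, 0]], [[-0.0035, 0.0017, 0], [0, 0, 0]], [[-0.0034, 0.0019, 0], [0, 0, 0]], [[-0.0033, 0.0021, 0], [0, 0, 0]], [[-0.0032, 0.0022, 0], [0, 0, 0]], [[-0.0031, 0.0024, 0], [0, 0, 0]], [[-0.003, 0.0025, 0], [0, 0, 0]], [[-0.0028, 0.0027, 0], [0, 0, 0]], [[-0.0027, 0.0028, 0], [0, 0, 0]], [[-0.0025, 0.003, 0], [0, 0, 0]], [[-0.0024, 0.0031, 0], [0, 0, 0]], [[-0.0022, 0.0032, 0], [0, 0, 0]], [[-0.002, 0.0033, 0], [0, 0, 0]]]}}

```text
t: 11.12
eef_pos: [0.4506, -0.1695, 0.1603]
tool_rot: [-0.705, 0.705, -0.05, 0.051]
contact_force: [5.1, -3.6, 3.1]
gripper_width: 0.177
```

>>> {"api": "play_rows", "payload": {"increments": [[[-0.001, 0.0015, 0], [0, 0, 0]], [[-0.0005, 0.001, 0], [0, 0, 0]], [[0, 0, 0], [0, 0, 0]], [[0, 0, 0], [0, 0, 0]]]}}

```text
t: 11.45
eef_pos: [0.449, -0.1692, 0.1576]
tool_rot: [0.705, -0.705, 0.051, -0.051]
contact_force: [4.0, -3.0, 1.1]
gripper_width: 0.177
```

```bash
python3 - <<'E'
from h import *
to([.451,-.1665,.1605],-8.2)
c=read_camera("top");P=cloud(c);X,Y,Z=P[...,0],P[...,1],P[...,2];V=c["color"].max(-1)
m=(Z>.155)&(abs(Y+.02)<.066)&(abs(X-.535)<.07)&(V>60);q=P[m];f=np.linalg.lstsq(np.c_[q[:,:2],np.ones(len(q))],q[:,2],rcond=None)[0];print("rim plane",f,np.degrees(f[0]))
E
```

```text
t 11.45 p [ 0.449  -0.1692  0.1576] toolx yaw -8.21 F [ 4.  -3.   1.1] w 0.177 q [ 0.61  0.28 -0.44  2.06  0.16  0.83 -0.07]
rot deg (tool) [-0.   -0.01  0.01] | shift before rot [ 0.0016 -0.0029  0.003 ] | shift after rot [ 0.0016 -0.0029  0.003 ]
rim plane [-0.03799368  0.00565811  0.19037281] -2.176877730549639
```

>>> {"api": "play_rows", "payload": {"increments": [[[-0.001, 0.002, 0], [0, 0, 0]], [[-0.001, 0.002, 0], [0, 0, 0]], [[0, 0, 0], [0, 0, 0]], [[0, 0, 0], [0, 0, 0]]]}}

```text
t: 11.83
eef_pos: [0.4491, -0.1692, 0.1566]
tool_rot: [-0.705, 0.706, -0.049, 0.052]
contact_force: [-0.8, -2.7, 25.0]
gripper_width: 0.176
```

```bash
python3 - <<'E'
from h import *
import pickle
to([.451,-.1665,.1605],-8.2)
for c in(pickle.load(open("c0.pkl","rb"))["top"],read_camera("top")):
    P=cloud(c);X,Y,Z=P[...,0],P[...,1],P[...,2];V=c["color"].max(-1)
    m=(Z>.155)&(abs(Y+.02)<.066)&(abs(X-.535)<.07)&(V>60);q=P[m];f=np.linalg.lstsq(np.c_[q[:,:2],np.ones(len(q))],q[:,2],rcond=None)[0];print("rim plane",np.degrees(f[0]),f)
E
```

```text
t 11.8333 p [ 0.4491 -0.1692  0.1566] toolx yaw -8.21 F [-0.8 -2.7 25. ] w 0.176 q [ 0.61  0.28 -0.44  2.06  0.16  0.82 -0.07]
rot deg (tool) [ 0.07 -0.01  0.26] | shift before rot [ 0.0015 -0.0039  0.003 ] | shift after rot [ 0.0015 -0.0039  0.003 ]
rim plane -1.8846966231603235 [-0.03289416 -0.00398365  0.187701  ]
rim plane -2.0985527442841274 [-0.03662665  0.00338231  0.1894938 ]
```

>>> {"api": "play_rows", "payload": {"increments": [[[0.001, -0.0035, 0], [0, 0, 0]], [[0, 0, 0], [0, 0, 0]], [[0, 0, 0], [0, 0, 0]], [[0, 0, 0], [0, 0, 0]], [[0, 0, 0], [0, 0, 0]], [[0, -0.01, 0], [0, 0, 0]], [[0, -0.018, 0], [0, 0, 0]], [[0, -0.018, 0], [0, 0, 0]], [[0, -0.018, 0], [0, 0, 0]], [[0, -0.018, 0], [0, 0, 0]]], "gripper": 0.04}}

```text
t: 12.72
eef_pos: [0.4477, -0.1688, 0.2407]
tool_rot: [0.705, -0.705, 0.051, -0.05]
contact_force: [0.0, -0.7, -0.6]
gripper_width: 0.469
```

```bash
python3 - <<'E'
from h import *
to([.4977,-.345,.12],74)
E
```

```text
t 12.7167 p [ 0.4477 -0.1688  0.2407] toolx yaw -8.19 F [ 0.  -0.7 -0.6] w 0.469 q [ 0.64  0.17 -0.45  1.97  0.09  1.01  0.  ]
rot deg (tool) [-3.000e-02 -8.219e+01 -1.000e-02] | shift before rot [ 0.0746  0.1206 -0.1673] | shift after rot [-0.1556  0.1207 -0.0966]
```

>>> {"api": "play_rows", "payload": {"increments": [[[0.0093, 0.003, -0.0209], [0, 0, 0]], [[0.0093, 0.003, -0.0209], [0, 0, 0]], [[0.0093, 0.003, -0.0209], [0, 0, 0]], [[0.0093, 0.003, -0.0209], [0, 0, 0]], [[0.0093, 0.003, -0.0209], [0, 0, 0]], [[0.0093, 0.003, -0.0209], [0, 0, 0]], [[0.0093, 0.003, -0.0209], [0, 0, 0]], [[0.0093, 0.003, -0.0209], [0, 0, 0]]], "gripper": 0.036}}

```text
t: 13.38
eef_pos: [0.4978, -0.3461, 0.2157]
tool_rot: [0.705, -0.705, 0.051, -0.05]
contact_force: [-0.3, 0.7, 0.6]
gripper_width: 0.423
```

>>> {"api": "play_rows", "payload": {"increments": [[[0, 0.0075, 0], [0, -6.32, 0]], [[0, 0.0075, 0], [0, -6.32, 0]], [[0, 0.0075, 0], [0, -6.32, 0]], [[0, 0.0075, 0], [0, -6.32, 0]], [[0, 0.0075, 0], [0, -6.32, 0]], [[0, 0.0075, 0], [0, -6.32, 0]], [[0, 0.0075, 0], [0, -6.32, 0]], [[0, 0.0075, 0], [0, -6.32, 0]], [[0, 0.0075, 0], [0, -6.32, 0]], [[0, 0.0075, 0], [0, -6.32, 0]], [[0, 0.0075, 0], [0, -6.32, 0]], [[0, 0.0075, 0], [0, -6.32, 0]], [[0, 0.0075, 0], [0, -6.32, 0]], [[0, 0, 0], [0, 0, 0]], [[0, 0, 0], [0, 0, 0]]]}}

```text
t: 14.63
eef_pos: [0.4974, -0.3452, 0.1179]
tool_rot: [0.566, -0.565, -0.424, 0.424]
contact_force: [0.4, -0.5, 0.5]
gripper_width: 0.421
```

```bash
python3 - <<'E'
from h import *
to([.4977,-.345,.023],74)
E
```

```text
t 14.6333 p [ 0.4974 -0.3452  0.1179] toolx yaw 73.75 F [ 0.4 -0.5  0.5] w 0.421 q [ 0.97  0.57 -0.62  1.79  0.41  0.91  1.45]
rot deg (tool) [-0.06 -0.25  0.04] | shift before rot [ 0.0002  0.0949 -0.0003] | shift after rot [ 0.0002  0.0949 -0.0003]
```

>>> {"api": "play_rows", "payload": {"increments": [[[0, 0.015, 0], [0, 0, 0]], [[0, 0.015, 0], [0, 0, 0]], [[0, 0.015, 0], [0, 0, 0]], [[0, 0.015, 0], [0, 0, 0]], [[0, 0.012, 0], [0, 0, 0]], [[0, 0.01, 0], [0, 0, 0]], [[0, 0.008, 0], [0, 0, 0]], [[0, 0.0045, 0], [0, 0, 0]], [[0, 0, 0], [0, 0, 0]], [[0, 0, 0], [0, 0, 0]]]}}

```text
t: 15.47
eef_pos: [0.498, -0.3451, 0.0235]
tool_rot: [-0.565, 0.565, 0.425, -0.425]
contact_force: [-0.5, 0.2, -0.3]
gripper_width: 0.42
```

>>> {"api": "play_rows", "payload": {"increments": [[[0, 0, 0], [0, 0, 0]], [[0, 0, 0], [0, 0, 0]], [[0, 0, 0], [0, 0, 0]], [[0, 0, 0], [0, 0, 0]], [[0, 0, 0], [0, 0, 0]], [[0, 0, 0], [0, 0, 0]]], "gripper": 0.0, "grip_force": 50}}

```text
t: 15.97
eef_pos: [0.4984, -0.3454, 0.0242]
tool_rot: [-0.564, 0.565, 0.425, -0.425]
contact_force: [-0.5, -0.1, 6.2]
gripper_width: 0.15
```

```bash
python3 - <<'E'
from h import *
to([.4977,-.345,.023],74)
c=read_camera("scene");save(c,"kn",(110,150,230,240),6)
E
```

```text
t 15.9667 p [ 0.4984 -0.3454  0.0242] toolx yaw 73.95 F [-0.5 -0.1  6.2] w 0.15 q [ 0.91  0.69 -0.55  1.84  0.51  0.76  1.37]
rot deg (tool) [ 0.08 -0.05 -0.03] | shift before rot [0.0002 0.0012 0.0007] | shift after rot [0.0002 0.0012 0.0007]
```

View pics/kn.png

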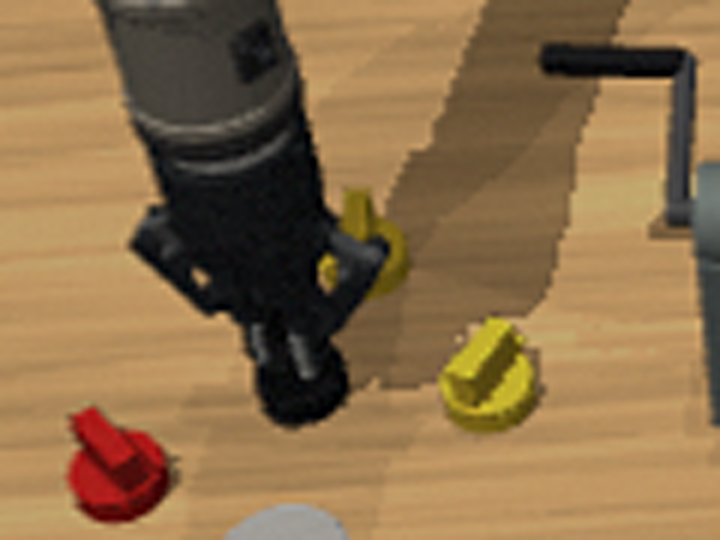

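>>> {"api": "play_rows", "payload": {"increments": [[[0, -0.01, 0], [0, 0, 0]], [[0, -0.015, 0], [0, 0, 0]], [[0, -0.02, 0], [0, 0, 0]], [[0, -0.02, 0], [0, 0, 0]], [[0, -0.02, 0], [0, 0, 0]], [[0, -0.02, 0], [0, 0, 0]], [[0, -0.02, 0], [0, 0, 0]], [[0, -0.02, 0], [0, 0, 0]], [[0, -0.02, 0], [0, 0, 0]], [[0, -0.02, 0], [0, 0, 0]], [[0, -0.02, 0], [0, 0, 0]], [[0, -0.02, 0], [0, 0, 0]], [[0, -0.02, 0], [0, 0, 0]], [[0, -0.02, 0], [0, 0, 0]], [[0, 0, 0], [0, 0, 0]]]}}

```text
t: 17.27
eef_pos: [0.4996, -0.3454, 0.294]
tool_rot: [-0.562, 0.567, 0.426, -0.425]
contact_force: [0.2, -0.3, 0.2]
gripper_width: 0.149
```

```bash
python3 - <<'E'
from h import *
to([.591,.166,.29],48)
E
```

```text
t 17.2667 p [ 0.4996 -0.3454  0.294 ] toolx yaw 73.98 F [ 0.2 -0.3  0.2] w 0.149 q [ 1.03  0.39 -0.7   1.62  0.27  1.22  1.57]
rot deg (tool) [ 0.43 25.98 -0.03] | shift before rot [0.5167 0.0025 0.0533] | shift after rot [0.4412 0.004  0.2743]
```

>>> {"api": "play_rows", "payload": {"increments": [[[0.0258, 0, 0.0027], [0, 0, 0]], [[0.0258, 0, 0.0027], [0, 0, 0]], [[0.0258, 0, 0.0027], [0, 0, 0]], [[0.0258, 0, 0.0027], [0, 0, 0]], [[0.0258, 0, 0.0027], [0, 0, 0]], [[0.0258, 0, 0.0027], [0, 0, 0]], [[0.0258, 0, 0.0027], [0, 0, 0]], [[0.0258, 0, 0.0027], [0, 0, 0]], [[0.0258, 0, 0.0027], [0, 0, 0]], [[0.0258, 0, 0.0027], [0, 0, 0]], [[0.0258, 0, 0.0027], [0, 0, 0]], [[0.0258, 0, 0.0027], [0, 0, 0]], [[0.0258, 0, 0.0027], [0, 0, 0]], [[0.0258, 0, 0.0027], [0, 0, 0]], [[0.0258, 0, 0.0027], [0, 0, 0]], [[0.0258, 0, 0.0027], [0, 0, 0]], [[0.0258, 0, 0.0027], [0, 0, 0]], [[0.0258, 0, 0.0027], [0, 0, 0]], [[0.0258, 0, 0.0027], [0, 0, 0]], [[0.0258, 0, 0.0027], [0, 0, 0]]]}}

```text
t: 18.93
eef_pos: [0.588, 0.1668, 0.2886]
tool_rot: [-0.565, 0.565, 0.425, -0.426]
contact_force: [0.4, -0.1, 0.0]
gripper_width: 0.152
```

>>> {"api": "play_rows", "payload": {"increments": [[[0, 0.02, 0], [0, 5.2, 0]], [[0, 0.02, 0], [0, 5.2, 0]], [[0, 0.02, 0], [0, 5.2, 0]], [[0, 0.02, 0], [0, 5.2, 0]], [[0, 0.02, 0], [0, 5.2, 0]], [[0, 0.02, 0], [0, 0, 0]], [[0, 0, 0], [0, 0, 0]], [[0, 0, 0], [0, 0, 0]], [[0, 0, 0], [0, 0, 0]]]}}

```text
t: 19.68
eef_pos: [0.5889, 0.1661, 0.1697]
tool_rot: [0.646, -0.646, -0.288, 0.287]
contact_force: [-0.1, 0.1, -0.5]
gripper_width: 0.153
```

```bash
python3 - <<'E'
from h import *
import pickle
to([.591,.166,.140],48)
cs={n:read_camera(n) for n in("scene","top")};pickle.dump(cs,open("c1.pkl","wb"))
a=cs["scene"]["color"][120:220,270:390,::-1];b=cs["top"]["color"][120:220,130:250,::-1]
cv2.imwrite("pics/near.png",cv2.resize(np.vstack([a,b]),None,fx=3,fy=3,interpolation=cv2.INTER_CUBIC))
P=cloud(cs["scene"]);V=cs["scene"]["color"].max(-1);X,Y,Z=P[...,0],P[...,1],P[...,2]
m=(V<75)&(np.hypot(X-.591,Y-.166)<.05)&(Z>.14)&(Z<.24)
q=P[m];print(len(q),q.min(0),q.max(0))
for z in np.arange(.15,.23,.008):
    s=q[abs(q[:,2]-z)<.004]
    if len(s):print(z.round(3),len(s),s.min(0).round(4),s.max(0).round(4))
E
```

```text
t 19.6833 p [0.5889 0.1661 0.1697] toolx yaw 47.99 F [-0.1  0.1 -0.5] w 0.153 q [ 0.14  0.53 -0.7   1.74  0.39  1.02  0.14]
rot deg (tool) [ 0.02 -0.01  0.07] | shift before rot [ 0.0013  0.0297 -0.0017] | shift after rot [ 0.0014  0.0297 -0.0017]
491 [0.55385106 0.12471872 0.14657687] [0.62904255 0.19806919 0.23997655]
0.15 21 [0.5884 0.1439 0.1466] [0.6117 0.1868 0.1531]
0.158 39 [0.5789 0.1432 0.1541] [0.6128 0.1859 0.1619]
0.166 78 [0.5729 0.143  0.1621] [0.6128 0.1916 0.1698]
0.174 18 [0.5867 0.1497 0.17  ] [0.6067 0.1717 0.1778]
0.182 25 [0.5779 0.1473 0.1787] [0.6071 0.1825 0.1854]
0.19 58 [0.5687 0.147  0.1861] [0.607  0.1856 0.1935]
0.198 24 [0.5784 0.148  0.1946] [0.6056 0.1838 0.2018]
0.206 21 [0.5759 0.1465 0.202 ] [0.6071 0.178  0.21  ]
0.214 32 [0.574  0.1338 0.2103] [0.6187 0.1867 0.2179]
0.222 77 [0.5539 0.1305 0.2184] [0.6246 0.189  0.226 ]
0.23 62 [0.5551 0.1275 0.226 ] [0.6231 0.1973 0.2338]
```

View pics/near.png

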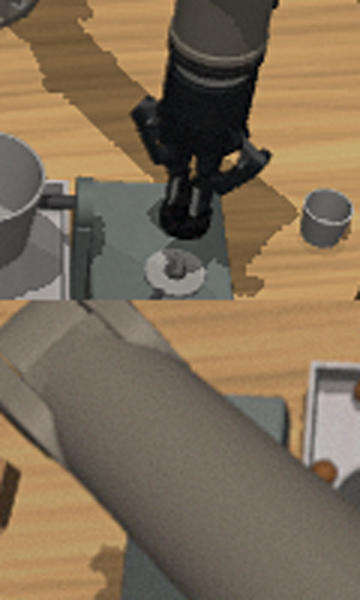

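```bash
python3 - <<'E'
from h import *
import pickle
from scipy.optimize import least_squares
c=pickle.load(open("c1.pkl","rb"))["scene"];P=cloud(c);V=c["color"].max(-1)
X,Y,Z=P[...,0],P[...,1],P[...,2]
m=(V<75)&(np.hypot(X-.589,Y-.166)<.045)&(Z>.147)&(Z<.1605);q=P[m]
az=np.degrees(np.arctan2(q[:,1]-.166,q[:,0]-.589));r=np.hypot(q[:,0]-.589,q[:,1]-.166)
for i in np.argsort(az):print(az[i].round(),(r[i]*1e3).round(1),(q[i,2]*1e3).round(),end=" | ")
ok=(abs(az+42)>20)&(az>-95)&(az<70)
f=least_squares(lambda s:np.hypot(q[ok,0]-s[0],q[ok,1]-s[1])-.024,[.589,.166],loss="soft_l1",f_scale=.001);print("\nknob",ok.sum(),f.x,np.std(f.fun))
# shaft & disc seen by scene cam, first image
c=pickle.load(open("c0.pkl","rb"))["scene"];P=cloud(c);X,Y,Z=P[...,0],P[...,1],P[...,2]
m=(Z>.08)&(Z<.103)&(np.hypot(X-.591,Y-.166)<.012);q=P[m];print((q*1e3).round(1).tolist())
V=c["color"].max(-1);m=(abs(Z-.076)<.005)&(np.hypot(X-.592,Y-.165)<.036)&(V>110)&(c["color"].std(-1)<12);print("disc",m.sum(),P[m].mean(0),P[m].min(0),P[m].max(0))
E
```

```text
-115.0 23.6 160.0 | -101.0 22.7 158.0 | -96.0 22.6 156.0 | -92.0 22.1 149.0 | -90.0 22.8 154.0 | -78.0 21.3 155.0 | -73.0 22.1 153.0 | -68.0 23.0 151.0 | -67.0 20.9 159.0 | -63.0 21.6 156.0 | -48.0 29.5 159.0 | -41.0 22.3 151.0 | -37.0 20.9 159.0 | -36.0 20.2 154.0 | -36.0 19.1 149.0 | -27.0 18.6 150.0 | -27.0 22.3 158.0 | -21.0 21.1 158.0 | -19.0 19.2 152.0 | -18.0 21.7 150.0 | -12.0 19.0 156.0 | -12.0 22.4 156.0 | -11.0 22.7 152.0 | -5.0 20.5 158.0 | -4.0 22.3 151.0 | -3.0 19.2 152.0 | 2.0 22.7 156.0 | 3.0 22.7 152.0 | 10.0 22.3 155.0 | 10.0 20.8 157.0 | 11.0 22.5 151.0 | 17.0 22.0 157.0 | 20.0 19.7 159.0 | 21.0 8.9 160.0 | 22.0 21.5 148.0 | 22.0 20.6 151.0 | 25.0 23.3 153.0 | 27.0 21.3 159.0 | 33.0 20.0 152.0 | 34.0 23.7 151.0 | 35.0 22.8 154.0 | 37.0 21.7 157.0 | 46.0 23.0 155.0 | 50.0 22.9 149.0 | 60.0 23.0 158.0 | 63.0 23.4 153.0 | 
knob 36 [0.58621018 0.16716904] 0.002360984370100107
[[590.3, 160.7, 101.5], [587.4, 164.8, 97.6], [589.5, 167.1, 99.8], [587.5, 170.8, 97.0], [590.7, 161.1, 97.4], [592.9, 163.4, 99.8], [587.4, 168.4, 92.6], [591.4, 169.9, 97.2], [589.6, 173.6, 94.6], [590.2, 158.9, 92.5], [587.8, 162.8, 89.2], [595.0, 163.2, 97.7], [595.5, 166.0, 98.0], [593.9, 169.6, 95.6], [583.7, 158.7, 80.3], [590.3, 159.4, 88.0], [589.4, 162.7, 86.5], [594.9, 163.8, 92.9], [592.5, 167.7, 89.6], [595.0, 169.8, 92.4], [585.9, 176.2, 80.8], [589.1, 160.4, 81.8], [589.1, 163.4, 81.5], [590.5, 165.9, 83.0], [595.3, 167.2, 88.5], [594.9, 170.4, 87.7], [592.0, 159.9, 80.8], [592.6, 165.7, 80.9], [592.5, 168.8, 80.4], [596.6, 170.3, 85.2], [596.4, 168.0, 80.5], [596.8, 173.9, 80.4], [599.9, 161.2, 81.0], [599.9, 167.2, 80.3], [600.1, 170.2, 80.1]]
disc 203 [0.59100462 0.16577785 0.07671181] [0.55770156 0.13077543 0.07111972] [0.62355331 0.19855942 0.08062486]
```

```bash
python3 - <<'E'
from h import *
to([.5917,.1655,.124],48)
E
```

```text
t 19.7833 p [0.5893 0.1662 0.1701] toolx yaw 47.97 F [ 0.1  0.1 -1. ] w 0.149 q [ 0.14  0.53 -0.7   1.74  0.39  1.02  0.14]
rot deg (tool) [ 0.06 -0.03  0.13] | shift before rot [ 0.001   0.0461 -0.0022] | shift after rot [ 0.0011  0.0461 -0.0022]
```

>>> {"api": "play_rows", "payload": {"increments": [[[0.0005, 0.008, -0.0011], [0, 0, 0]], [[0.0005, 0.008, -0.0011], [0, 0, 0]], [[0, 0.008, 0], [0, 0, 0]], [[0, 0.008, 0], [0, 0, 0]], [[0, 0.008, 0], [0, 0, 0]], [[0, 0.006, 0], [0, 0, 0]], [[0, 0, 0], [0, 0, 0]], [[0, 0, 0], [0, 0, 0]]]}}

```text
t: 20.45
eef_pos: [0.5905, 0.1649, 0.1218]
tool_rot: [0.646, -0.646, -0.287, 0.288]
contact_force: [0.3, -0.2, -0.7]
gripper_width: 0.151
```

>>> {"api": "play_rows", "payload": {"increments": [[[0, 0.002, 0], [0, 0, 0]], [[0, 0.002, 0], [0, 0, 0]], [[0, 0.002, 0], [0, 0, 0]], [[0, 0, 0], [0, 0, 0]], [[0, 0, 0], [0, 0, 0]]]}}

```text
t: 20.87
eef_pos: [0.5908, 0.165, 0.1164]
tool_rot: [-0.646, 0.646, 0.287, -0.287]
contact_force: [-0.2, 0.2, -1.0]
gripper_width: 0.153
```

```bash
python3 - <<'E'
from h import *
to([.5917,.1655,.101],48); print(get_obs()["torque"])
E
```

```text
t 20.8667 p [0.5908 0.165  0.1164] toolx yaw 47.96 F [-0.2  0.2 -1. ] w 0.153 q [ 0.11  0.59 -0.66  1.77  0.44  0.93  0.1 ]
rot deg (tool) [ 0.   -0.04  0.  ] | shift before rot [ 0.001   0.0154 -0.0003] | shift after rot [ 0.001   0.0154 -0.0003]
[-0.00116913  0.00648514  0.01920369]
```

>>> {"api": "play_rows", "payload": {"increments": [[[0, 0.002, 0], [0, 0, 0]], [[0, 0.002, 0], [0, 0, 0]], [[0, 0.002, 0], [0, 0, 0]], [[0, 0, 0], [0, 0, 0]]]}}

```text
t: 21.2
eef_pos: [0.5907, 0.1649, 0.11]
tool_rot: [0.646, -0.646, -0.287, 0.287]
contact_force: [1.1, 0.2, -0.6]
gripper_width: 0.149
```

>>> {"api": "play_rows", "payload": {"increments": [[[0, 0.002, 0], [0, 0, 0]], [[0, 0.002, 0], [0, 0, 0]], [[0, 0, 0], [0, 0, 0]]]}}

```text
t: 21.45
eef_pos: [0.5909, 0.165, 0.1063]
tool_rot: [-0.646, 0.646, 0.287, -0.287]
contact_force: [-1.4, -0.4, 3.3]
gripper_width: 0.151
```

>>> {"api": "play_rows", "payload": {"increments": [[[0, 0.002, 0], [0, 0, 0]], [[0, 0, 0], [0, 0, 0]], [[0, 0, 0], [0, 0, 0]]]}}

```text
t: 21.7
eef_pos: [0.5909, 0.1651, 0.1047]
tool_rot: [-0.646, 0.646, 0.287, -0.287]
contact_force: [-1.0, -0.9, 5.2]
gripper_width: 0.149
```

Contact began at TCP z about 0.107, which matches the knob seated on the unpressed shaft. From there the force rises like the spring. I press on to the stop.

>>> {"api": "play_rows", "payload": {"increments": [[[0, 0.0015, 0], [0, 0, 0]], [[0, 0.0015, 0], [0, 0, 0]], [[0, 0, 0], [0, 0, 0]], [[0, 0, 0], [0, 0, 0]]]}}

```text
t: 22.03
eef_pos: [0.591, 0.1651, 0.102]
tool_rot: [-0.646, 0.646, 0.288, -0.287]
contact_force: [-1.6, -0.2, 7.0]
gripper_width: 0.149
```

>>> {"api": "play_rows", "payload": {"increments": [[[0, 0.0015, 0], [0, 0, 0]], [[0, 0.0015, 0], [0, 0, 0]], [[0, 0, 0], [0, 0, 0]], [[0, 0, 0], [0, 0, 0]]]}}

```text
t: 22.37
eef_pos: [0.5912, 0.1652, 0.1008]
tool_rot: [-0.646, 0.647, 0.288, -0.287]
contact_force: [-6.8, -3.7, 20.2]
gripper_width: 0.153
```

>>> {"api": "play_rows", "payload": {"increments": [[[0, 0.0005, 0], [0, 0, 0]], [[0, 0, 0], [0, 0, 0]], [[0, 0, 0], [0, 0, 0]], [[0, 0, 0], [0, 0, 0]], [[0, 0, 0], [0, 0, 0]], [[0, 0, 0], [0, 0, 0]]]}}

```text
t: 22.87
eef_pos: [0.5912, 0.1652, 0.1008]
tool_rot: [-0.646, 0.647, 0.288, -0.287]
contact_force: [-7.5, -3.6, 23.5]
gripper_width: 0.15
```

```bash
python3 - <<'E'
from h import *
to([.5917,.1655,.101],48)
c=read_camera("scene");save(c,"fin",(130,110,430,290),2.6)
E
```

```text
t 22.8667 p [0.5912 0.1652 0.1008] toolx yaw 47.95 F [-7.5 -3.6 23.5] w 0.15 q [ 0.1   0.61 -0.65  1.78  0.46  0.9   0.08]
rot deg (tool) [ 0.11 -0.05  0.02] | shift before rot [ 0.0006 -0.0002 -0.0002] | shift after rot [ 0.0006 -0.0002 -0.0002]
```

View pics/fin.png

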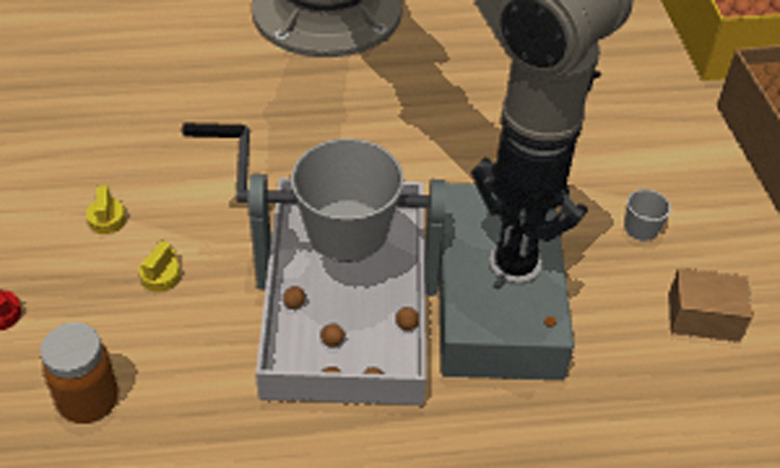

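The pan is upright and empty, and five nuts are in the tray. The knob is down on the shaft with the tab showing at (500,283), and the bystanders haven't moved. I'm handing in.

```bash
python3 -c "
from station import hand_in
print(hand_in())"
```

```text
the job is handed in; nothing more can be done
None
```

The job is done and handed in at about 23 s of the 70 s allowed; no verdict was reported.

- **Pan:** I pinched the crank and tipped the pan about 2.09 rad. All five walnuts went into the tray, two of them half hidden behind its front wall. I swung the pan back until its stop pushed back with 25 N. The rim plane then matched its starting tilt to about 0.2°.
- **Knob:** I gripped the black knob by its bar and turned it about 26° so the beak points along the tab. It went onto the shaft with no force until its underside met the seat height. I then pressed it about 6 mm, where the force jumped from 7 N to over 20 N, as it should at the stop. The gripper is still holding it with about 23 N of push.
- **Last picture:** the pan is upright and empty, and the jar, cup and carton were not touched.
- **Checks that disagreed:**
  - The camera and the grip position differed by about 2 mm on the knob's centre; I aimed between them.
  - About 8 N of sideways force remains on the knob.
  - In the last picture the gripper partly hid the beak, so its direction rests on the first measurement and on the D-bore having gone fully home.

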